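# Make up two torch repair kits

### The arm

A 6-joint arm with a two-finger parallel gripper is mounted at the origin on the work surface. World frame = base frame: x ahead of the robot, y to its left, z up, the work surface at z = 0. Lengths are in m, angles in rad, forces in N, time in s.
With the tool pointing down it reaches from about 0.225 to 0.875 m from the base axis. Payload 3.4 kg.
Tool frame: the origin (TCP) lies midway between the tips of the shut fingers; the grasp point (between the pads) lies 19 mm behind it (pinch_z is the distance from the TCP to the grasp point, in m); z points along the fingers, y is the line along which they close (so a half turn about z gives the same grasp; the last joint's range is limited). The gripper opens to 85 mm and grips with 20 to 120 N. Pads are 22 mm wide; open, the fingers measure 114 mm over their backs; the gripper's body (76 mm by 85 mm) begins 54 mm behind the grasp point. The pads swing forward as they close: fully open they stand 13 mm farther back than shut.
Start: joints at [-1.417, 0.276, 1.505, -0, 1.361, -0.121], TCP at [0.156, -0.553, 0.231] pointing down, gripper open.
Joint ranges: [-2.89, 2.89], [-0.75, 2.08], [0.22, 2.7], [-1.18, 4.32], [0.11, 2.71], [-2.7, 2.7]. Speed limits (rad/s): [2.57, 2.57, 3.14, 3.14, 3.14, 3.14].

### API

Orientations are given as a unit quaternion [w, x, y, z].
In Python, from rig import get_state, get_image, sign_off, pinch_z gives the robot as it stands.
- The arm moves only by the tool send_rows, never from a script. Its argument "steps" is one flat list of numbers, 5 for each row, row after row: the gripper's target within -1 to 1 (fully open at 1, half-way at 0, shut at -1), then the shift along the tool's x, y, z in cm, then the turn about the tool's z in degrees. In form: [gripper, x, y, z, roll, gripper, x, y, z, roll, ...]. A call has 1 to 12 rows; each row shifts and turns the commanded pose from where the row before left it, along the tool's axes as they then stand; what a row does not reach is not made up. A row lasts 1/10 s, in which the tool goes at most 50 mm and 8.59 degrees, less where a joint would pass 70% of its speed; a pose out of reach is approached as far as the arm can. A call is refused whole if a number of a shift passes 5 or a number of a turn 8.59, either way. A call with a gripper value outside its range is refused whole. The fingers move at their own pace and stop on an object; "newtons" is the grip in N (left out, the last holds). Time passes only in rows, so rows that do not move let the fingers close. It gives the time, the measured TCP pose, the force, the opening and the grip force at its end, in the units of the state.
- get_state(): the state, without advancing time (a new reading comes with each control period).
- get_image(name): name is "scene" or "top" or "wrist"; returns a dict with "color" (420x560x3 uint8, red, green, blue), "mtx" (3x3 intrinsics, pixels), "k1" (the pictures are not rectified: a ray, as slopes to the right and down, at radius r is drawn at 1 + k1 r^2 times it, then the intrinsics apply), "T" (4x4, takes a point from camera to world coordinates); the wrist camera has in their place "mount" (4x4, takes a point from camera to tool coordinates, whose origin is the TCP and whose axes are the flange's). Camera axes: x right, y down, z forward; pixel columns grow to the right and rows downward; lengths in m; the calibration is good to about 2 mm. A picture is of the moment at which its call begins: read the wrist's pose just before it. There is no depth.
- sign_off(): hands the job in; it is judged then, once.
The state is a dict: "clock": time; "qpos": joint angles; "qd": joint speeds; "effort": joint torques, N m; "position": TCP position; "ee_rot": TCP orientation; "contact_force": force on the tool from outside, world axes, zero at the start; "moment": the same for the moment, N m; "width": finger opening in m; "gripper_force": force on a finger pad.
Only numpy, scipy, OpenCV 4.12 (cv2) and the standard library are available. Lean on these libraries where they do the work, as an engineer would, in place of code of your own. Each camera call takes 0.05 s, during which the arm holds its last target. There are 200 camera calls.

### The job

Make up the two torch repair kits from the parts standing on the bench: the tall nozzle, the hexagonal union nut and the valve go into the long tray with three compartments, the flanged collar and the domed burner head into the short tray with two. Stand every part upright and flat on its tray's floor, one part to a compartment (any compartment of the right tray), and leave the flux jar where it stands.

Things in the scene. Friction and masses are not known exactly. Their poses are not given: they have to be found in the camera images.
- nozzle_mid (a point): tall torch nozzle, standing, 78 mm high: a round brass foot 42 mm across and 16 mm high (narrowing up to 20 mm) that carries an upright round copper tube 24 to 25 mm across, up to the top. This point is on its axis half-way up (39 mm above its underside), z up. 0.14 to 0.28 kg
- nut_mid (a point): hexagonal brass union nut, standing, 52 mm high, 38 mm across flats and 44 mm across corners all the way up, with a dark round bore on top. Point on its axis half-way up (26 mm above its underside), z up; its own x axis is square to one pair of flats (others every 60 degrees). 0.15 to 0.31 kg
- valve_mid (a point): torch valve, standing, 66 mm high: a square brass block 36 x 36 mm and 40 mm high, with a round fluted steel knob 30 to 33 mm across on top. Point on its axis half-way up (33 mm above its underside), z up; its x and y axes are square to the block's sides. 0.17 to 0.35 kg
- collar_mid (a point): flanged copper collar, standing, 52 mm high: a round tube 38 mm across with an open top (30 mm bore) on a round flange 47 mm across and 6 mm high. Point on its axis half-way up (26 mm above its underside), z up. 0.12 to 0.26 kg
- head_mid (a point): burner head, standing, 56 mm high: a plain steel cylinder 44 mm across up to 46 mm, then a low dome with a circle of small dark holes. Point on its axis half-way up (28 mm above its underside), z up. 0.17 to 0.34 kg
- long_tray: long aluminium kit tray, 214 x 74 mm, three square compartments in a row; lies on the bench and does not move. Floor 3 mm thick, rims and dividers 4 mm thick and 8 mm high over the bench. Each compartment is 66 x 66 mm inside. Origin: centre of the underside, z up, x along its length. Compartment centres lie on its x axis at -70, 0 and +70 mm
- short_tray: short aluminium kit tray, 144 x 74 mm, two square compartments in a row; lies on the bench and does not move. Floor 3 mm thick, rims and dividers 4 mm thick and 8 mm high over the bench. Each compartment is 66 x 66 mm inside. Origin: centre of the underside, z up, x along its length. Compartment centres lie on its x axis at -35 and +35 mm
- flux_jar_mid (a point): bystander: round flux jar with a black cap, 56 mm across, 70 mm high, standing loose beyond the parts; point half-way up. Leave it alone

How it is judged:
At the end, for the whole second after the job is handed in: Nozzle, nut and valve each stand in a compartment of the long tray, collar and burner head each in a compartment of the short tray: centre within 16 mm of a compartment's centre along both tray axes, underside within 3 mm of the tray's floor, upright within 0.08 rad, at rest (slower than 0.02 m/s) ((x of nozzle_mid in the frame of long_tray between -0.086 and -0.054 m or x of nozzle_mid in the frame of long_tray between -0.016 and 0.016 m or x of nozzle_mid in the frame of long_tray between 0.054 and 0.086 m) and y of nozzle_mid in the frame of long_tray between -0.016 and 0.016 m and z of nozzle_mid in the frame of long_tray between 0.039 and 0.045 m and angle between each of nozzle_mid, nut_mid, valve_mid, collar_mid, head_mid's own z axis and vertical below 0.08 rad and linear speed of each of nozzle, nut, valve, collar, head below 0.02 m/s and (x of nut_mid in the frame of long_tray between -0.086 and -0.054 m or x of nut_mid in the frame of long_tray between -0.016 and 0.016 m or x of nut_mid in the frame of long_tray between 0.054 and 0.086 m) and y of nut_mid in the frame of long_tray between -0.016 and 0.016 m and z of nut_mid in the frame of long_tray between 0.026 and 0.032 m and (x of valve_mid in the frame of long_tray between -0.086 and -0.054 m or x of valve_mid in the frame of long_tray between -0.016 and 0.016 m or x of valve_mid in the frame of long_tray between 0.054 and 0.086 m) and y of valve_mid in the frame of long_tray between -0.016 and 0.016 m and z of valve_mid in the frame of long_tray between 0.033 and 0.039 m and (x of collar_mid in the frame of short_tray between -0.051 and -0.019 m or x of collar_mid in the frame of short_tray between 0.019 and 0.051 m) and y of collar_mid in the frame of short_tray between -0.016 and 0.016 m and z of collar_mid in the frame of short_tray between 0.026 and 0.032 m and (x of head_mid in the frame of short_tray between -0.051 and -0.019 m or x of head_mid in the frame of short_tray between 0.019 and 0.051 m) and y of head_mid in the frame of short_tray between -0.016 and 0.016 m and z of head_mid in the frame of short_tray between 0.028 and 0.034 m); the robot touches nothing.
It fails at once if the flux jar was moved by more than 30 mm (distance of flux_jar_mid from where it was at the start of the episode above 0.03 m).
It also fails if it takes over 136 s, if anything falls off the work surface, if the arm or the gripper's body presses on something with over 40 N, if the wrist force passes 120 N, or if a joint passes its speed limit or range.

## Working session

There is one attempt and no reset: what is moved stays moved. The work goes in short steps, Python scripts to look and compute and a tool call to move; the robot and the scene stay as the last step left them, time stands still between calls to the robot, and variables do not carry over. Pictures are saved under pics/ and viewed, at most 14 in all, crops included, and the job is handed in when it is done.

Besides the shell and the picture viewer there is one more tool, called in YAML: its name, and indented under it one key for each argument. send_rows: Moves the arm, as the interface text tells. Its arguments: {"type":"object","properties":{"steps":{"type":"array"},"newtons":{"type":"number"}},"required":["steps"]}

```bash
mkdir -p pics; cat > h.py <<'E'
import numpy as np, cv2
from rig import get_state, get_image, sign_off, pinch_z
def snap(n,f):
    s=get_state(); im=get_image(n); cv2.imwrite(f'pics/{f}.png',im['color'][:,:,::-1]); np.savez(f'pics/{f}.npz',s=np.r_[s['position'],s['ee_rot']],**im); return s,im
E
python3 - <<'E'
from h import *
print(pinch_z, get_state())
for n in('top','scene'):
    s,im=snap(n,n); print(im['mtx'],im['k1'],im['T'])
E
```

```text
0.0187 {'clock': 0.0, 'qpos': array([-1.41700225e+00,  2.76628399e-01,  1.50614843e+00,  9.31427080e-06,
        1.36069754e+00, -1.21000555e-01]), 'qd': array([ 6.02671150e-04,  5.79959094e-04,  7.85478926e-04,  4.72199679e-04,
       -3.68544710e-05,  1.37718989e-03]), 'effort': array([-2.96750040e-03, -4.16781485e+01, -2.45807147e+01, -6.26891433e-04,
        1.10765855e-02, -1.39008932e-06]), 'position': array([ 0.15594145, -0.55289749,  0.23041457]), 'ee_rot': array([-9.40808823e-04,  9.90575524e-01,  1.36964398e-01, -1.08731770e-05]), 'contact_force': array([-0.11756109,  0.32991724, -0.46832848]), 'moment': array([-0.01225711,  0.04716154, -0.01909559]), 'gripper_force': 0.0, 'width': 0.08608798730637227}
[[468.5996907    0.         281.30694832]
 [  0.         468.5996907  199.90819454]
 [  0.           0.           1.        ]] -0.14169551221784324 [[ 0.0211207  -0.99181302  0.1259399   0.471533  ]
 [-0.99968199 -0.02268649 -0.01101138 -0.00541315]
 [ 0.01377836 -0.12566728 -0.99197676  1.30262806]
 [ 0.          0.          0.          1.        ]]
[[423.86976785   0.         280.57604638]
 [  0.         423.86976785 212.0738649 ]
 [  0.           0.           1.        ]] -0.1230337902204341 [[ 0.3481342   0.64991114 -0.67558721  1.18234068]
 [ 0.93739729 -0.24859043  0.24390391 -0.21336566]
 [-0.00942865 -0.71820492 -0.69576777  0.66937803]
 [ 0.          0.          0.          1.        ]]
```

View pics/top.png

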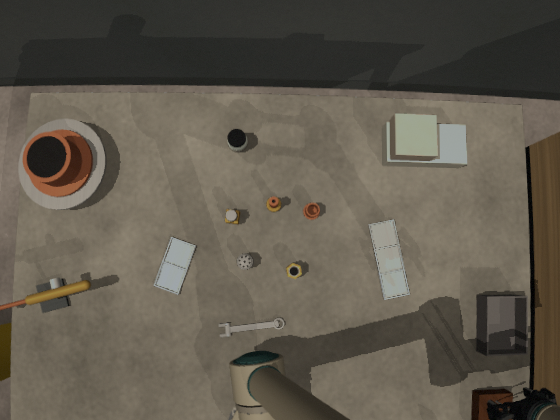

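View pics/scene.png

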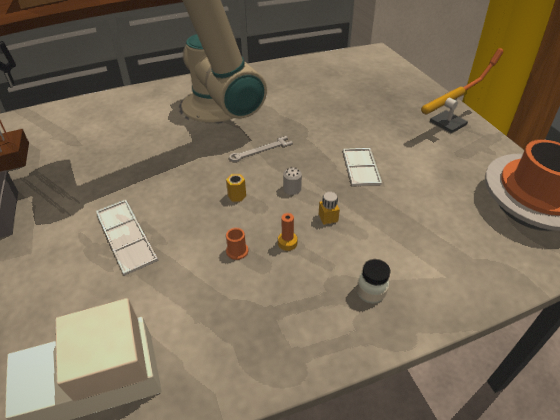

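Top view (image up = +x, left = +y): valve (232,216), nozzle (273,204), collar (312,211), head (245,262), nut (294,270), jar (237,140), short tray (175,265), long tray (389,260). The scene view agrees.

```bash
cat >> h.py <<'E'
def ray(d,uv):
    uv=np.asarray(uv,float).reshape(-1,2); k=float(d['k1'])
    p=cv2.undistortPoints(uv.reshape(-1,1,2),d['mtx'],np.array([k,0,0,0,0.])).reshape(-1,2)
    return np.c_[p,np.ones(len(p))]
def rotm(q):
    from scipy.spatial.transform import Rotation as R
    return R.from_quat([q[1],q[2],q[3],q[0]]).as_matrix()
def cast(d,uv,z):
    if 'T' in d: T=d['T']
    else:
        T=np.eye(4);T[:3,:3]=rotm(d['s'][3:]);T[:3,3]=d['s'][:3];T=T@d['mount']
    r=ray(d,uv)@T[:3,:3].T; o=T[:3,3]; return o+r*((z-o[2])/r[:,2])[:,None]
E
python3 - <<'E'
from h import *
d=np.load('pics/top.npz'); c=d['color']
e=np.load('pics/scene.npz')
for n,uv,z in [('valve',(232,215),.066),('nozzle',(273,202),.078),('collar',(312,210),.052),('head',(245,261),.056),('nut',(294,270),.052),('jar',(237,138),.07)]:
    print(n,cast(d,uv,z)[0].round(3))
for n,uv,z in [('valve',(330,197),.066),('nozzle',(288,217),.078),('collar',(236,234),.052),('head',(292,171),.056),('nut',(237,179),.052),('jar',(376,267),.07)]:
    print(n,cast(e,uv,z)[0].round(3))
g=cv2.cvtColor(c,cv2.COLOR_RGB2HSV)
for n,(x0,x1,y0,y1) in {'short':(140,210,225,305),'long':(355,425,205,310)}.items():
    m=np.zeros(g.shape[:2],np.uint8); m[y0:y1,x0:x1]=((g[y0:y1,x0:x1,2]>165)).astype(np.uint8)
    m=cv2.morphologyEx(m,cv2.MORPH_CLOSE,np.ones((5,5)))
    cs,_=cv2.findContours(m,0,2); k=max(cs,key=cv2.contourArea); b=cv2.boxPoints(cv2.minAreaRect(k))
    p=cast(d,b,.006)[:,:2]; s=[np.linalg.norm(p[i]-p[i-1]) for i in range(4)]
    i=int(np.argmax(s)); v=p[i]-p[i-1]
    print(n,p.mean(0).round(4),np.round(s,3),'yaw',np.degrees(np.arctan2(v[1],v[0])).round(1),b.round(0).tolist())
cv2.imwrite('pics/topz.png',cv2.resize(c[190:310,140:430,::-1],None,fx=2.7,fy=2.7,interpolation=2))
s,im=snap('wrist','w0'); print(im['mtx'],im['k1'],im['mount'])
E
```

```text
valve [0.585 0.111 0.066]
nozzle [0.621 0.003 0.078]
collar [ 0.605 -0.102  0.052]
head [0.465 0.073 0.056]
nut [ 0.444 -0.057  0.052]
jar [0.794 0.104 0.07 ]
valve [0.591 0.112 0.066]
nozzle [0.627 0.003 0.078]
collar [ 0.61  -0.102  0.052]
head [0.468 0.074 0.056]
nut [ 0.445 -0.052  0.052]
jar [0.795 0.108 0.07 ]
short [0.4488 0.2734] [0.062 0.14  0.063 0.14 ] yaw -14.0 [[156.0, 286.0], [170.0, 237.0], [192.0, 244.0], [177.0, 292.0]]
long [ 0.4308 -0.3346] [0.095 0.065 0.095 0.065] yaw -168.3 [[378.0, 261.0], [401.0, 257.0], [408.0, 290.0], [385.0, 295.0]]
[[372.74334921   0.         273.74101669]
 [  0.         372.74334921 216.82724355]
 [  0.           0.           1.        ]] 0.027181529158188462 [[-1.57032332e-03 -9.60791796e-01 -2.77266405e-01  6.99972504e-02]
 [ 9.99998610e-01 -1.66435235e-03  1.03780873e-04 -9.41858311e-04]
 [-5.61180804e-04 -2.77265857e-01  9.60793073e-01 -1.43769273e-01]
 [ 0.00000000e+00  0.00000000e+00  0.00000000e+00  1.00000000e+00]]
```

View pics/topz.png

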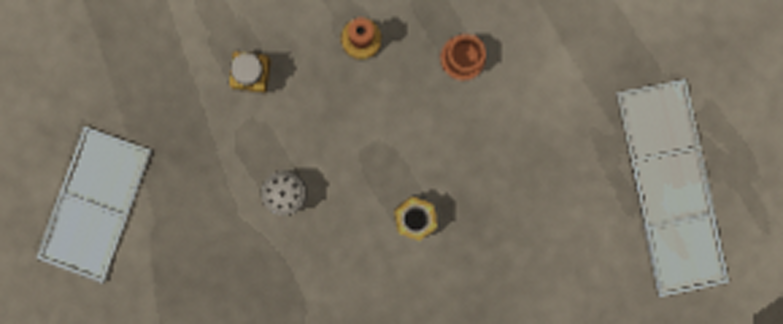

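The crop shows the tray outlines clearly: long tray corners (617,92),(686,80),(728,283),(660,297); short (86,125),(153,150),(105,283),(37,259), both in the 2.7x crop. I'll cast those rims.

```bash
python3 - <<'E'
from h import *
d=np.load('pics/top.npz')
for n,b in {'long':[(617,92),(686,80),(728,283),(660,297)],'short':[(86,125),(153,150),(105,283),(37,259)]}.items():
    p=cast(d,np.array(b)/2.7+[139.7,189.7],.008)[:,:2]; 
    v=(p[0]+p[1]-p[2]-p[3])/2; w=(p[0]+p[3]-p[1]-p[2])/2
    print(n,p.mean(0).round(4),np.linalg.norm(v).round(3),np.linalg.norm(w).round(3),np.degrees(np.arctan2(v[1],v[0])).round(1),np.degrees(np.arctan2(-w[0],w[1])).round(1))
E
```

```text
long [ 0.4769 -0.3223] 0.214 0.073 12.1 11.2
short [0.4476 0.2695] 0.144 0.074 -18.0 -17.9
```

```bash
cat >> h.py <<'E'
def yaw(s): R=rotm(s['ee_rot']); return np.degrees(np.arctan2(R[1,0],R[0,0]))
def go(x,y,z=None,psi=None,s=None):
    s=s or get_state(); R=rotm(s['ee_rot']); p=s['position']
    d=R.T@(np.array([x,y,p[2] if z is None else z])-p)*100
    print('at',p.round(4),'yaw',yaw(s).round(1),'F',s['contact_force'].round(1),'w',round(s['width'],4),'t',round(s['clock'],2),'| shift cm',d.round(2),'roll', None if psi is None else round(float((yaw(s)-psi+90)%180-90),1))
E
python3 -c "
from h import *
go(.445,-.055,.19)"
```

```text
at [ 0.156  -0.553   0.2307] yaw 15.7 F [-0.4  0.4 -0.2] w 0.0854 t 0.15 | shift cm [ 41.33 -40.09   4.13] roll None
```

send_rows:
  steps: [1,3.44,-3.34,0.34,0,1,3.44,-3.34,0.34,0,1,3.44,-3.34,0.34,0,1,3.44,-3.34,0.34,0,1,3.44,-3.34,0.34,0,1,3.44,-3.34,0.34,0,1,3.44,-3.34,0.34,0,1,3.44,-3.34,0.34,0,1,3.44,-3.34,0.34,0,1,3.44,-3.34,0.34,0,1,3.44,-3.34,0.34,0,1,3.44,-3.34,0.34,0]
  newtons: 40

```text
clock: 1.35
position: [0.4451, -0.0538, 0.1904]
ee_rot: [0.0, 0.991, 0.137, 0.0]
contact_force: [2.1, -0.5, -0.4]
width: 0.0854
gripper_force: 0.0
```

send_rows:
  steps: [1,0,0,0,0,1,0,0,0,0]

```text
clock: 1.55
position: [0.4444, -0.0547, 0.1901]
ee_rot: [0.0, 0.99, 0.139, -0.001]
contact_force: [-0.8, -0.0, 0.2]
width: 0.0855
gripper_force: 0.0
```

```bash
python3 -c "
from h import *
go(.445,-.055,.19)
snap('wrist','w1')"
```

```text
at [ 0.4444 -0.0547  0.1901] yaw 15.9 F [-0.8 -0.   0.2] w 0.0855 t 1.55 | shift cm [0.05 0.04 0.01] roll None
```

View pics/w1.png

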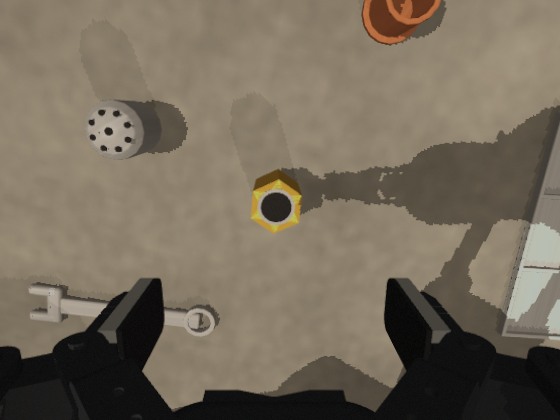

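The wrist view shows the nut bore at (276,207), its flats nearly square to the closing line; head dome centre (108,131); collar upper right; long tray at the right edge.

```bash
python3 - <<'E'
from h import *
d=np.load('pics/w1.npz'); c=d['color']; h=cv2.cvtColor(c,cv2.COLOR_RGB2HSV)
print('bore',cast(d,(276,207),.052)[0].round(4),'head',cast(d,(108,131),.056)[0].round(4))
m=((h[...,1]>110)&(h[...,0]>15)&(h[...,0]<35)&(h[...,2]>185)).astype(np.uint8); m[:150]=0;m[260:]=0
cs,_=cv2.findContours(m,0,2);k=cv2.convexHull(max(cs,key=cv2.contourArea))
p=cast(d,k[:,0],.052)[:,:2]; c0=p.mean(0)
a,l=cv2.minEnclosingCircle(p.astype(np.float32)*1000); print(np.array(a).round(1),l)
q=cv2.approxPolyDP(k,3,True)[:,0]; P=cast(d,q,.052)[:,:2]; print(q.tolist()); v=P-np.array(a)/1000
print(np.degrees(np.arctan2(v[:,1],v[:,0])).round(1)%60,np.linalg.norm(v,axis=1).round(4))
go(*cast(d,(276,207),.052)[0][:2],.017)
E
```

```text
bore [ 0.4413 -0.0565  0.052 ] head [0.4636 0.0761 0.056 ]
[441.5 -56.3] 20.945087432861328
[[279, 181], [300, 196], [297, 222], [273, 232], [252, 218], [254, 191]]
[ 9.  10.3  9.2  9.9 12.1  9.2] [0.0205 0.0206 0.0209 0.0209 0.0208 0.0209]
at [ 0.4441 -0.0557  0.1902] yaw 15.8 F [-0.2  0.4  0.9] w 0.0855 t 1.6 | shift cm [-2.700e-01 -1.000e-02  1.732e+01] roll None
```

send_rows:
  steps: [1,-0.27,0,0,0,1,0,0,3,5.9,1,0,0,4,0,1,0,0,4,0,1,0,0,4,0,1,0,0,2.3,0,1,0,0,0,0,-1,0,0,0,0,-1,0,0,0,0,-1,0,0,0,0,-1,0,0,0,0,-1,0,0,0,0]

```text
clock: 2.8
position: [0.4432, -0.0569, 0.019]
ee_rot: [0.001, 0.996, 0.086, 0.002]
contact_force: [-0.9, -1.6, 6.2]
width: 0.0376
gripper_force: 41.0
```

```bash
python3 -c "
from h import *
t=np.radians(11.8);print([(.477+k*.07*np.cos(t),-.322+k*.07*np.sin(t)) for k in(-1,0,1)])
go(.4085,-.3363,.12,11.8)"
```

```text
[(np.float64(0.408479282786682), np.float64(-0.33631472362892534)), (np.float64(0.477), np.float64(-0.322)), (np.float64(0.545520717213318), np.float64(-0.3076852763710747))]
at [ 0.4432 -0.0569  0.019 ] yaw 9.9 F [-0.9 -1.6  6.2] w 0.0376 t 2.8 | shift cm [ -8.18  26.95 -10.07] roll -1.9
```

send_rows:
  steps: [-1,0,0,-3.5,0,-1,0,0,-3.5,0,-1,0,0,-3,-1.9,-1,-1.17,3.85,0,0,-1,-1.17,3.85,0,0,-1,-1.17,3.85,0,0,-1,-1.17,3.85,0,0,-1,-1.17,3.85,0,0,-1,-1.17,3.85,0,0,-1,-1.17,3.85,0,0,-1,0,0,0,0,-1,0,0,0,0]

```text
clock: 4.0
position: [0.4161, -0.3372, 0.1173]
ee_rot: [-0.001, 0.995, 0.101, -0.0]
contact_force: [0.1, -0.2, -2.6]
width: 0.0374
gripper_force: 41.9
```

```bash
python3 -c "
from h import *
go(.4085,-.3363,.12,11.8)
snap('wrist','w2')"
```

```text
at [ 0.4161 -0.3372  0.1173] yaw 11.6 F [ 0.1 -0.2 -2.6] w 0.0374 t 4.0 | shift cm [-0.72 -0.24 -0.27] roll -0.2
```

View pics/w2.png

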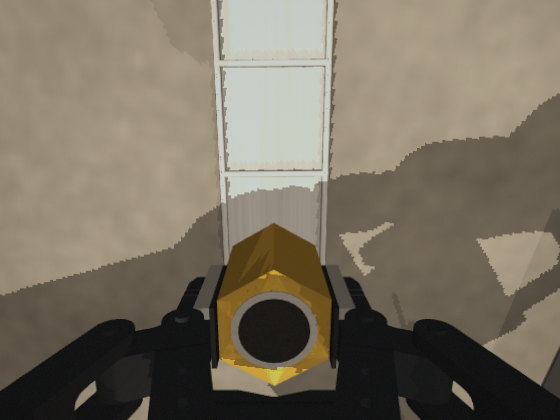

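The view shows the nut held level, with the tray's dividers at rows 64 and 174, and the rims near columns 222 and 327 at row 174.

```bash
python3 - <<'E'
from h import *
d=np.load('pics/w2.npz')
P=cast(d,[(222,174),(327,174),(217,64),(331,64)],.008)[:,:2]
a=(P[0]+P[1])/2;b=(P[2]+P[3])/2;v=b-a
print(P.round(4),np.linalg.norm(v),np.linalg.norm(P[0]-P[1]),np.linalg.norm(P[2]-P[3]),'centre',(a+b)/2,'yaw',np.degrees(np.arctan2(v[1],v[0])))
c=(a+b)/2-v/np.linalg.norm(v)*.07
print(c);go(*c,.023,11.8)
E
```

```text
[[ 0.4356 -0.2961]
 [ 0.4499 -0.3664]
 [ 0.5037 -0.2818]
 [ 0.518  -0.3521]] 0.0695848110824532 0.07175327708266667 0.071697005951558 centre [ 0.47679068 -0.32408511] yaw 11.839889809674068
[ 0.40827995 -0.33844754]
at [ 0.416  -0.3361  0.1172] yaw 11.7 F [-0.3  1.1 -2.6] w 0.0373 t 4.05 | shift cm [-0.8   0.09  9.42] roll -0.1
```

send_rows:
  steps: [-1,-0.4,0.05,2,0,-1,-0.4,0,2,0,-1,0,0,2,0,-1,0,0,2,0,-1,0,0,1,0,-1,0,0,0.4,0,-1,0,0,0,0,-1,0,0,0,0]

```text
clock: 4.85
position: [0.4095, -0.3393, 0.0243]
ee_rot: [0.001, 0.995, 0.103, 0.0]
contact_force: [-0.2, 0.3, -2.4]
width: 0.0373
gripper_force: 42.0
```

send_rows:
  steps: [-1,0,0,0.15,0,-1,0,0,0.1,0,0.6,0,0,0,0,1,0,0,0,0,1,0,0,0,0,1,0,0,-4,0,1,0,0,-4.5,0,1,0,0,-4.5,0,1,0,0,-4.5,0]

```text
clock: 5.75
position: [0.4087, -0.3389, 0.1978]
ee_rot: [0.0, 0.995, 0.102, 0.0]
contact_force: [0.8, -0.1, -0.2]
width: 0.0854
gripper_force: 0.0
```

```bash
python3 -c "
from h import *
go(.588,.111,.20)"
```

```text
at [ 0.4087 -0.3389  0.1978] yaw 11.7 F [ 0.8 -0.1 -0.2] w 0.0854 t 5.75 | shift cm [ 26.71 -40.39  -0.22] roll None
```

send_rows:
  steps: [1,2.43,-3.67,0,0,1,2.43,-3.67,0,0,1,2.43,-3.67,0,0,1,2.43,-3.67,0,0,1,2.43,-3.67,0,0,1,2.43,-3.67,0,0,1,2.43,-3.67,0,0,1,2.43,-3.67,0,0,1,2.43,-3.67,0,0,1,2.43,-3.67,0,0,1,2.43,-3.67,0,0,1,0,0,0,0]

```text
clock: 6.95
position: [0.5901, 0.1156, 0.1956]
ee_rot: [-0.001, 0.994, 0.105, 0.001]
contact_force: [-0.6, -0.6, -0.0]
width: 0.0859
gripper_force: 0.0
```

send_rows:
  steps: [1,0,0,0,0,1,0,0,0,0]

```text
clock: 7.15
position: [0.5879, 0.1097, 0.1957]
ee_rot: [0.0, 0.995, 0.102, -0.001]
contact_force: [0.0, -0.2, -0.3]
width: 0.0854
gripper_force: 0.0
```

```bash
python3 -c "
from h import *
go(.588,.111,.20)
snap('wrist','w3')"
```

```text
at [0.5879 0.1097 0.1957] yaw 11.7 F [ 0.  -0.2 -0.3] w 0.0854 t 7.15 | shift cm [ 0.04 -0.12 -0.43] roll None
```

View pics/w3.png

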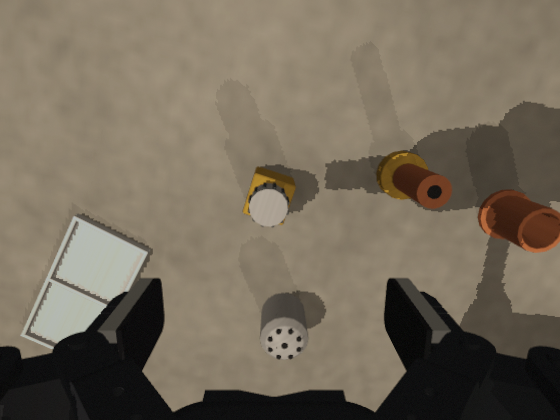

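Valve knob at (269,207); block's far top edge runs (258,168)–(296,181). Nozzle top at (434,192), head top at (284,344).

```bash
python3 - <<'E'
from h import *
d=np.load('pics/w3.npz'); c=d['color']; h=cv2.cvtColor(c,cv2.COLOR_RGB2HSV)
m=((h[...,1]>130)&(h[...,0]>15)&(h[...,0]<35)).astype(np.uint8); m[:150]=0;m[240:]=0;m[:,:230]=0;m[:,310:]=0
cs,_=cv2.findContours(m,0,2);k=max(cs,key=cv2.contourArea)
print(cv2.approxPolyDP(cv2.convexHull(k),3,True)[:,0].tolist())
P=cast(d,[(258,168),(296,181)],.04)[:,:2]; v=P[1]-P[0]; print(np.linalg.norm(v),np.degrees(np.arctan2(v[1],v[0]))%90)
k=cast(d,(269,207),.066)[0];print('knob',k.round(4),'nozzle',cast(d,(434,192),.078)[0].round(4),'head',cast(d,(284,344),.056)[0].round(4))
go(k[0],k[1],.009)
cv2.imwrite('pics/w3z.png',cv2.resize(c[150:240,225:315,::-1],None,fx=6,fy=6,interpolation=2))
E
```

```text
[[293, 179], [295, 188], [290, 202], [249, 214], [243, 212], [257, 167]]
0.03256083770573793 82.62094144786018
knob [0.5856 0.1137 0.066 ] nozzle [0.6232 0.0011 0.078 ] head [0.4642 0.0759 0.056 ]
at [0.5879 0.1094 0.1959] yaw 11.7 F [-0.5  0.   0.4] w 0.0855 t 7.2 | shift cm [-0.12 -0.48 18.69] roll None
```

View pics/w3z.png

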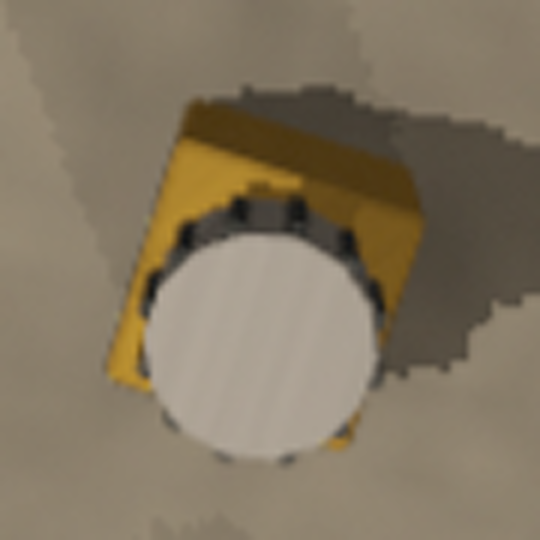

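The zoomed crop shows the block's true top corners: (183,138), (422,218), (350,440), (108,375).

```bash
python3 - <<'E'
from h import *
d=np.load('pics/w3.npz')
P=cast(d,np.array([(183,138),(422,218),(350,440),(108,375)])/6+[224.6,149.6],.04)[:,:2]; 
for i in range(4):
    v=P[i]-P[i-1]; print(np.linalg.norm(v).round(4),(np.degrees(np.arctan2(v[1],v[0]))%90).round(1))
print(P.mean(0))
E
```

```text
0.0349 83.4
0.0342 82.9
0.033 84.8
0.035 85.9
[0.58581785 0.11416633]
```

send_rows:
  steps: [1,-0.12,-0.48,0,0,1,0,0,2,6,1,0,0,4,6,1,0,0,4,5.7,1,0,0,4,0,1,0,0,3.5,0,1,0,0,1.2,0,-1,0,0,0,0,-1,0,0,0,0,-1,0,0,0,0,-1,0,0,0,0,-1,0,0,0,0]

```text
clock: 8.4
position: [0.5881, 0.115, 0.0112]
ee_rot: [-0.0, 0.999, -0.052, 0.002]
contact_force: [-0.0, -1.2, 7.1]
width: 0.0355
gripper_force: 41.8
```

```bash
python3 -c "
from h import *
go(.4768,-.3235,.12,11.8)"
```

```text
at [0.5881 0.115  0.0112] yaw -5.9 F [-0.  -1.2  7.1] w 0.0355 t 8.4 | shift cm [ -6.48  44.76 -10.92] roll -17.7
```

send_rows:
  steps: [-1,0,0,-3.6,0,-1,0,0,-3.7,0,-1,0,0,-3.7,0,-1,-0.65,4.48,0,0,-1,-0.65,4.48,0,0,-1,-0.65,4.48,0,0,-1,-0.65,4.48,0,0,-1,-0.65,4.48,0,0,-1,-0.65,4.48,0,0,-1,-0.65,4.48,0,0,-1,-0.65,4.48,0,0,-1,-0.65,4.48,0,0]

```text
clock: 9.6
position: [0.4854, -0.2813, 0.1193]
ee_rot: [-0.0, 0.999, -0.052, 0.0]
contact_force: [0.9, -0.0, -2.7]
width: 0.0353
gripper_force: 41.1
```

send_rows:
  steps: [-1,-0.65,4.48,0,0,-1,0,0,0,-6,-1,0,0,0,-6,-1,0,0,0,-5.7,-1,0,0,0,0,-1,0,0,0,0]

```text
clock: 10.2
position: [0.4751, -0.3235, 0.1191]
ee_rot: [0.0, 0.995, 0.101, 0.0]
contact_force: [-0.6, 0.1, -1.8]
width: 0.0355
gripper_force: 41.3
```

```bash
python3 -c "
from h import *
go(.4768,-.3235,.0145,11.8)
snap('wrist','w4')"
```

```text
at [ 0.4751 -0.3235  0.1191] yaw 11.6 F [-0.6  0.1 -1.8] w 0.0355 t 10.2 | shift cm [ 0.17  0.03 10.46] roll -0.2
```

View pics/w4.png

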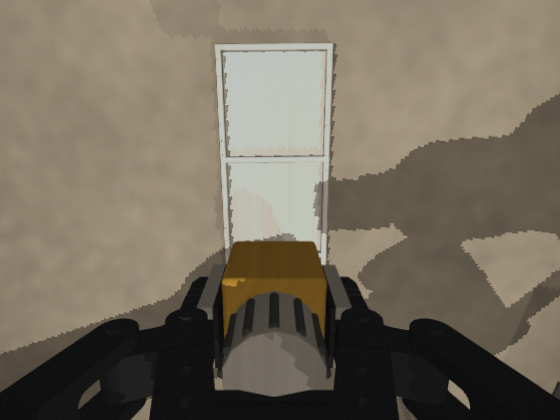

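The valve is held upright and square over the middle compartment; lower and release.

send_rows:
  steps: [-1,0.17,0,2.5,0,-1,0,0,2.5,0,-1,0,0,2.5,0,-1,0,0,1.7,0,-1,0,0,0.8,0,-1,0,0,0.4,0,-1,0,0,0.1,0,-1,0,0,0,0]

```text
clock: 11.05
position: [0.4775, -0.3239, 0.0148]
ee_rot: [0.001, 0.995, 0.102, 0.001]
contact_force: [0.3, 0.2, -2.1]
width: 0.0349
gripper_force: 41.4
```

send_rows:
  steps: [-1,0,0,0.1,0,0.6,0,0,0,0,1,0,0,0,0,1,0,0,0,0,1,0,0,-4,0,1,0,0,-4.5,0,1,0,0,-4.5,0,1,0,0,-4.5,0,1,0,0,-1.5,0]

```text
clock: 11.95
position: [0.4788, -0.3251, 0.2087]
ee_rot: [0.004, 0.995, 0.102, 0.003]
contact_force: [-0.4, -0.8, 0.5]
width: 0.0854
gripper_force: 0.0
```

```bash
python3 -c "
from h import *
go(.6232,.0011,.20)"
```

```text
at [ 0.4788 -0.3251  0.2087] yaw 11.7 F [-0.4 -0.8  0.5] w 0.0854 t 11.95 | shift cm [ 20.77 -29.01   0.76] roll None
```

send_rows:
  steps: [1,2.6,-3.63,0,0,1,2.6,-3.63,0,0,1,2.6,-3.63,0,0,1,2.6,-3.63,0,0,1,2.6,-3.63,0,0,1,2.6,-3.63,0,0,1,2.6,-3.63,0,0,1,2.6,-3.63,0,0,1,0,0,0,0,1,0,0,0,0]

```text
clock: 12.95
position: [0.6213, 0.0041, 0.2027]
ee_rot: [0.0, 0.995, 0.104, -0.0]
contact_force: [-0.1, 0.4, -0.7]
width: 0.0857
gripper_force: 0.0
```

```bash
python3 - <<'E'
from h import *
s,im=snap('wrist','w5'); d=np.load('pics/w5.npz'); c=d['color']; h=cv2.cvtColor(c,cv2.COLOR_RGB2HSV)
m=((h[...,2]<60)).astype(np.uint8); m[:100]=0;m[270:]=0;m[:,200:][:, 150:]=0;m[:,:200]=0
cs,_=cv2.findContours(m,0,2)
for k in cs:
    if cv2.contourArea(k)>15: (u,v),r=cv2.minEnclosingCircle(k); print((u,v),r,cast(d,(u,v),.078)[0].round(4))
go(.6232,.0011,.038)
E
```

```text
(278.4166564941406, 204.75) 5.851273059844971 [0.6235 0.0018 0.078 ]
at [0.621  0.003  0.2028] yaw 11.8 F [ 0.5 -0.3 -0.9] w 0.0852 t 13.0 | shift cm [ 0.19  0.22 16.48] roll None
```

View pics/w5.png

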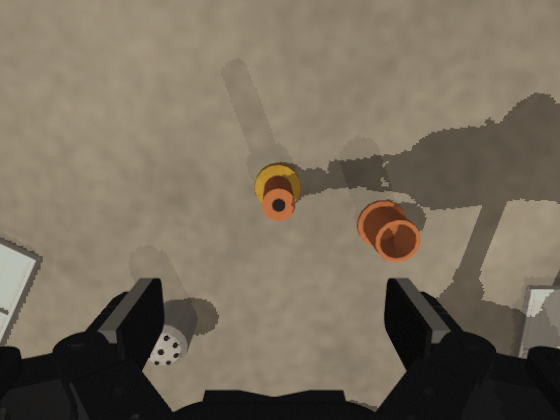

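Nozzle bore at (278,205), matching the earlier estimate; collar mouth at (398,241). Grasp the tube.

send_rows:
  steps: [1,0.22,0.15,2,0,1,0,0,4,0,1,0,0,4,0,1,0,0,4,0,1,0,0,2.3,0,1,0,0,0,0,-1,0,0,0,0,-1,0,0,0,0,-1,0,0,0,0,-1,0,0,0,0,-1,0,0,0,0,-1,0,0,0,0]

```text
clock: 14.2
position: [0.6247, 0.0021, 0.0413]
ee_rot: [0.0, 0.995, 0.102, 0.001]
contact_force: [-0.5, -1.0, 6.2]
width: 0.0221
gripper_force: 39.0
```

```bash
python3 -c "
from h import *
d=np.load('pics/w5.npz');print('collar',cast(d,(398,241),.052)[0].round(4))
go(.5453,-.3091,.14,11.8)"
```

```text
collar [ 0.6069 -0.1042  0.052 ]
at [0.6247 0.0021 0.0413] yaw 11.8 F [-0.5 -1.   6.2] w 0.0221 t 14.2 | shift cm [-14.09  28.86  -9.87] roll -0.0
```

send_rows:
  steps: [-1,0,0,-3.3,0,-1,0,0,-3.3,0,-1,0,0,-3.3,0,-1,-2.01,4.12,0,0,-1,-2.01,4.12,0,0,-1,-2.01,4.12,0,0,-1,-2.01,4.12,0,0,-1,-2.01,4.12,0,0,-1,-2.01,4.12,0,0,-1,-2.01,4.12,0,0,-1,0,0,0,0,-1,0,0,0,0]

```text
clock: 15.4
position: [0.544, -0.3094, 0.1383]
ee_rot: [-0.001, 0.995, 0.101, -0.0]
contact_force: [1.2, 0.1, -1.5]
width: 0.0225
gripper_force: 39.7
```

```bash
python3 -c "
from h import *
go(.5453,-.3091,.0445,11.8)
snap('wrist','w6')"
```

```text
at [ 0.544  -0.3094  0.1383] yaw 11.6 F [ 1.2  0.1 -1.5] w 0.0225 t 15.4 | shift cm [0.14 0.01 9.38] roll -0.2
```

View pics/w6.png

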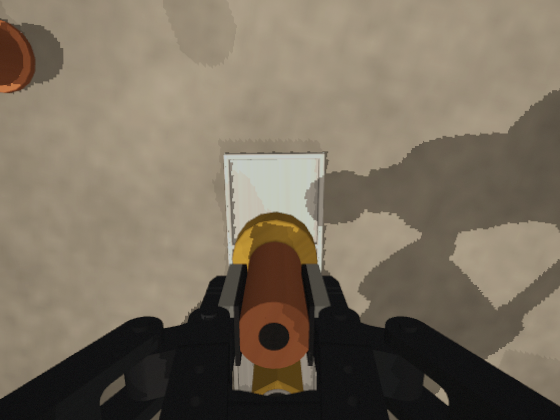

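Nozzle held upright over the third compartment; lower it.

send_rows:
  steps: [-1,0.14,0,2.5,0,-1,0,0,2.5,0,-1,0,0,2.5,0,-1,0,0,1.2,0,-1,0,0,0.4,0,-1,0,0,0.2,0,-1,0,0,0,0,-1,0,0,0,0]

```text
clock: 16.25
position: [0.5469, -0.3089, 0.0472]
ee_rot: [0.001, 0.995, 0.102, 0.001]
contact_force: [-0.1, -0.2, -1.5]
width: 0.0224
gripper_force: 39.9
```

send_rows:
  steps: [-1,0,0,0.15,0,-1,0,0,0.1,0,-1,0,0,0,0,-1,0,0,0,0]

```text
clock: 16.65
position: [0.5465, -0.309, 0.0443]
ee_rot: [0.001, 0.995, 0.102, 0.0]
contact_force: [-0.5, -0.5, 4.3]
width: 0.0224
gripper_force: 40.1
```

send_rows:
  steps: [0.6,0,0,0,0,1,0,0,0,0,1,0,0,0,0,1,0,0,-3.5,0,1,0,0,-4.5,0,1,0,0,-4.5,0,1,0,0,-3,0,1,0,0,0,0]

```text
clock: 17.45
position: [0.5487, -0.3103, 0.204]
ee_rot: [0.004, 0.995, 0.102, 0.004]
contact_force: [-0.1, -0.7, 0.1]
width: 0.0856
gripper_force: 0.0
```

```bash
python3 -c "
from h import *
go(.6069,-.1042,.19,-18)"
```

```text
at [ 0.5487 -0.3103  0.204 ] yaw 11.8 F [-0.1 -0.7  0.1] w 0.0856 t 17.45 | shift cm [  9.89 -19.     1.33] roll 29.8
```

send_rows:
  steps: [1,1.98,-3.8,0.26,0,1,1.98,-3.8,0.26,0,1,1.98,-3.8,0.26,0,1,1.98,-3.8,0.26,0,1,1.98,-3.8,0.26,0,1,0,0,0,7.5,1,0,0,0,7.5,1,0,0,0,7.5,1,0,0,0,7.3,1,0,0,0,0,1,0,0,0,0]

```text
clock: 18.55
position: [0.6039, -0.1023, 0.1845]
ee_rot: [-0.0, 0.988, -0.156, -0.001]
contact_force: [-0.8, 0.3, 0.9]
width: 0.0854
gripper_force: 0.0
```

```bash
python3 - <<'E'
from h import *
s,im=snap('wrist','w7'); d=np.load('pics/w7.npz'); c=d['color']; h=cv2.cvtColor(c,cv2.COLOR_RGB2HSV)
m=((h[...,1]>120)&(h[...,0]<14)).astype(np.uint8); m[280:]=0
cs,_=cv2.findContours(m,0,2); k=max(cs,key=cv2.contourArea); print(cv2.boundingRect(k))
go(.6069,-.1042,.018,-18)
E
```

```text
(248, 160, 54, 63)
at [ 0.6041 -0.1023  0.1848] yaw -17.9 F [ 0.4 -0.6  0.6] w 0.0852 t 18.6 | shift cm [ 0.35  0.09 16.68] roll 0.1
```

View pics/w7.png

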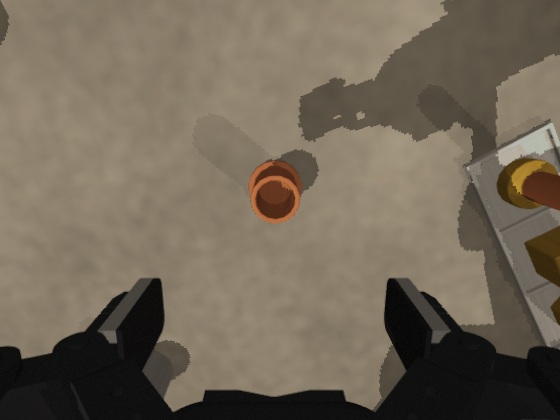

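Collar mouth at (275,199), centred between the fingers; the nozzle stands in its compartment at right.

send_rows:
  steps: [1,0.3,0.1,2,0,1,0,0,4,0,1,0,0,4,0,1,0,0,4,0,1,0,0,2.6,0,1,0,0,0,0,-1,0,0,0,0,-1,0,0,0,0,-1,0,0,0,0,-1,0,0,0,0,-1,0,0,0,0]

```text
clock: 19.7
position: [0.6083, -0.1046, 0.0215]
ee_rot: [0.0, 0.988, -0.157, 0.002]
contact_force: [-0.1, 0.9, 6.8]
width: 0.0362
gripper_force: 40.6
```

```bash
python3 -c "
from h import *
d=np.load('pics/w7.npz');print('collar',cast(d,(275,199),.052)[0].round(4))
t=np.radians(-18);c=np.array([.4476,.2695]);v=np.array([np.cos(t),np.sin(t)])*.035;print(c+v,c-v)
go(*(c+v),.14,-18)"
```

```text
collar [ 0.6074 -0.1038  0.052 ]
[0.48088698 0.25868441] [0.41431302 0.28031559]
at [ 0.6083 -0.1046  0.0215] yaw -18.0 F [-0.1  0.9  6.8] w 0.0362 t 19.7 | shift cm [-23.33 -30.59 -11.93] roll -0.0
```

send_rows:
  steps: [-1,0,0,-4,0,-1,0,0,-4,0,-1,0,0,-4,0,-1,-3.37,-3.4,0,0,-1,-3.37,-3.4,0,0,-1,-3.37,-3.4,0,0,-1,-3.37,-3.4,0,0,-1,-3.37,-3.4,0,0,-1,-3.37,-3.4,0,0,-1,-3.37,-3.4,0,0,-1,-3.37,-3.4,0,0,-1,-3.37,-3.4,0,0]

```text
clock: 20.9
position: [0.4122, 0.2822, 0.14]
ee_rot: [-0.0, 0.988, -0.157, 0.0]
contact_force: [0.7, 0.2, -1.1]
width: 0.0362
gripper_force: 40.7
```

send_rows:
  steps: [-1,0,0,0,0,-1,0,0,0,0]

```text
clock: 21.1
position: [0.4126, 0.2815, 0.1397]
ee_rot: [0.0, 0.988, -0.155, 0.0]
contact_force: [-0.0, -0.2, -2.1]
width: 0.0361
gripper_force: 40.7
```

```bash
python3 -c "
from h import *
go(.4143,.2803,.0245,-18)
snap('wrist','w8')"
```

```text
at [0.4126 0.2815 0.1397] yaw -17.9 F [-0.  -0.2 -2.1] w 0.0361 t 21.1 | shift cm [ 0.19  0.06 11.52] roll 0.1
```

View pics/w8.png

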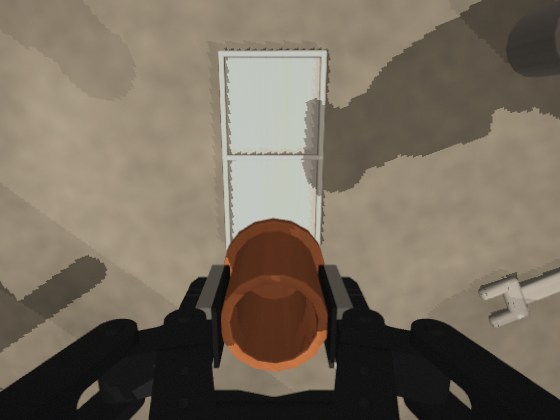

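The collar is held upright; the divider lies at row 157 between columns 224 and 324, and the far rim's outer corners at (219,51),(328,52).

```bash
python3 - <<'E'
from h import *
d=np.load('pics/w8.npz')
P=cast(d,[(223,157),(324,157),(219,51),(328,51)],.008)[:,:2]
a=(P[0]+P[1])/2;b=(P[2]+P[3])/2;v=b-a;n=v/np.linalg.norm(v)
print(np.linalg.norm(v),np.linalg.norm(P[0]-P[1]),np.linalg.norm(P[2]-P[3]),'centre',a,b-n*.072,'yaw',np.degrees(np.arctan2(v[1],v[0])))
c=(a+b-n*.072)/2; print(c,c+n*.035,c-n*.035); go(*(c-n*.035),.0245,-18)
E
```

```text
0.07134458128075437 0.07418232774915137 0.07395263500050699 centre [0.44703801 0.27107504] [0.44641452 0.27127711] yaw -17.957334245040112
[0.44672627 0.27117608] [0.48002129 0.26038527] [0.41343124 0.28196688]
at [0.4133 0.2806 0.1397] yaw -18.0 F [-0.3 -0.8 -1. ] w 0.0361 t 21.15 | shift cm [-0.04 -0.14 11.52] roll 0.0
```

send_rows:
  steps: [-1,0.05,-0.1,3,0,-1,0,0,3,0,-1,0,0,3,0,-1,0,0,1.5,0,-1,0,0,0.6,0,-1,0,0,0.3,0,-1,0,0,0.2,0,-1,0,0,0,0,-1,0,0,0,0]

```text
clock: 22.05
position: [0.4154, 0.2816, 0.0246]
ee_rot: [-0.001, 0.988, -0.157, 0.001]
contact_force: [0.3, -0.8, 1.6]
width: 0.0358
gripper_force: 41.2
```

Touching the floor; release, lift, and head for the burner head.

send_rows:
  steps: [0.6,0,0,0,0,1,0,0,0,0,1,0,0,0,0,1,0,0,-4,0,1,0,0,-4.5,0,1,0,0,-4.5,0,1,0,0,-4,0,1,0,0,0,0]

```text
clock: 22.85
position: [0.4176, 0.2834, 0.1994]
ee_rot: [-0.004, 0.988, -0.157, 0.005]
contact_force: [0.6, 0.4, -0.2]
width: 0.0852
gripper_force: 0.0
```

```bash
python3 -c "
from h import *
go(.464,.076,.19,-18)"
```

```text
at [0.4176 0.2834 0.1994] yaw -18.0 F [ 0.6  0.4 -0.2] w 0.0852 t 22.85 | shift cm [10.82 18.29  0.87] roll -0.0
```

send_rows:
  steps: [1,2.16,3.66,0.2,0,1,2.16,3.66,0.2,0,1,2.16,3.66,0.2,0,1,2.16,3.66,0.2,0,1,2.16,3.66,0.2,0,1,0,0,0,0,1,0,0,0,0,1,0,0,0,0]

```text
clock: 23.65
position: [0.4596, 0.0748, 0.183]
ee_rot: [-0.0, 0.988, -0.157, -0.001]
contact_force: [0.3, -0.1, -0.7]
width: 0.0854
gripper_force: 0.0
```

```bash
python3 -c "
from h import *
s,im=snap('wrist','w9')
go(.464,.076,.016,-18)"
```

```text
at [0.4597 0.0751 0.1831] yaw -18.0 F [-0.4 -0.4  1.1] w 0.0854 t 23.7 | shift cm [ 0.4  -0.22 16.71] roll 0.0
```

View pics/w9.png

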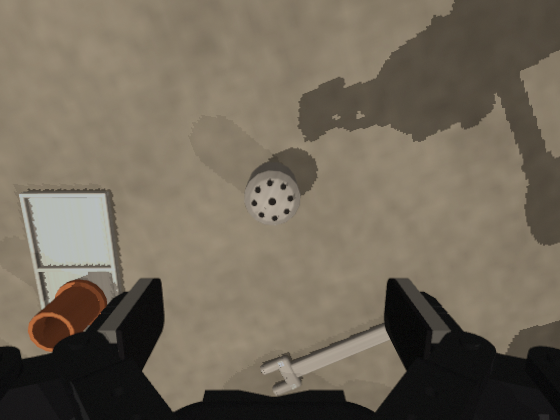

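The head's centre hole is at (272,202), close to centred; the collar stands in the short tray at left.

send_rows:
  steps: [1,0.35,-0.15,2,0,1,0,0,4,0,1,0,0,4,0,1,0,0,4,0,1,0,0,2.6,0,1,0,0,0,0,-1,0,0,0,0,-1,0,0,0,0,-1,0,0,0,0,-1,0,0,0,0,-1,0,0,0,0]

```text
clock: 24.8
position: [0.4653, 0.0746, 0.0193]
ee_rot: [-0.0, 0.988, -0.157, 0.002]
contact_force: [-0.6, 0.9, 5.6]
width: 0.0423
gripper_force: 40.8
```

```bash
python3 -c "
from h import *
d=np.load('pics/w9.npz');print('head',cast(d,(272,202),.056)[0].round(4))
go(.4800,.2604,.14,-18)"
```

```text
head [0.4629 0.0757 0.056 ]
at [0.4653 0.0746 0.0193] yaw -18.1 F [-0.6  0.9  5.6] w 0.0423 t 24.8 | shift cm [ -4.32 -18.14 -12.06] roll -0.1
```

send_rows:
  steps: [-1,0,0,-4,0,-1,0,0,-4,0,-1,0,0,-4,0,-1,-0.86,-3.63,0,0,-1,-0.86,-3.63,0,0,-1,-0.86,-3.63,0,0,-1,-0.86,-3.63,0,0,-1,-0.86,-3.63,0,0,-1,0,0,0,0,-1,0,0,0,0,-1,0,0,0,0]

```text
clock: 25.9
position: [0.4788, 0.2593, 0.1375]
ee_rot: [0.001, 0.988, -0.157, -0.0]
contact_force: [-0.8, -0.7, -3.5]
width: 0.0425
gripper_force: 43.1
```

```bash
python3 -c "
from h import *
go(.4800,.2604,.0225,-18)"
```

```text
at [0.4788 0.2593 0.1375] yaw -18.1 F [-0.8 -0.7 -3.5] w 0.0425 t 25.9 | shift cm [ 0.09 -0.16 11.5 ] roll -0.1
```

send_rows:
  steps: [-1,0.1,-0.15,3,0,-1,0,0,3,0,-1,0,0,3,0,-1,0,0,1.5,0,-1,0,0,0.6,0,-1,0,0,0.3,0,-1,0,0,0.2,0,-1,0,0,0,0,-1,0,0,0,0]

```text
clock: 26.8
position: [0.4815, 0.2616, 0.0224]
ee_rot: [-0.0, 0.988, -0.157, 0.001]
contact_force: [0.2, 0.3, -1.1]
width: 0.0424
gripper_force: 43.3
```

Partly unloaded, so it is at the floor; release, lift, and back away out of the top view.

send_rows:
  steps: [-1,0,0,0.05,0,0.6,0,0,0,0,1,0,0,0,0,1,0,0,0,0,1,0,0,-4,0,1,0,0,-4.5,0,1,0,0,-4.5,0,1,0,0,-4,0,1,2.5,4,0,0,1,2.5,4,0,0,1,2.5,4,0,0,1,2.5,4,0,0]

```text
clock: 28.0
position: [0.5264, 0.0768, 0.1912]
ee_rot: [-0.0, 0.988, -0.157, 0.0]
contact_force: [0.9, 0.6, -0.5]
width: 0.0853
gripper_force: 0.0
```

send_rows:
  steps: [1,0,2,0,0,1,0,2,0,0,1,0,0,0,0,1,0,0,0,0]

```text
clock: 28.4
position: [0.5139, 0.0403, 0.191]
ee_rot: [-0.0, 0.988, -0.157, 0.0]
contact_force: [0.3, 0.5, 0.3]
width: 0.0854
gripper_force: 0.0
```

```bash
python3 - <<'E'
from h import *
go(.5,0,.2)
s,a=snap('scene','sc2'); s,b=snap('top','top2'); a=a['color'];b=b['color']
A=cv2.resize(a[130:310,60:420,::-1],(800,400),interpolation=2); B=cv2.resize(b[210:310,150:420,::-1],(540,200),interpolation=2)
o=np.zeros((600,800,3),np.uint8);o[:400]=A;o[400:,:540]=B;cv2.imwrite('pics/fin.png',o)
E
```

```text
at [0.5139 0.0403 0.191 ] yaw -18.1 F [0.3 0.5 0.3] w 0.0854 t 28.4 | shift cm [-0.07  4.27 -0.9 ] roll None
```

View pics/fin.png

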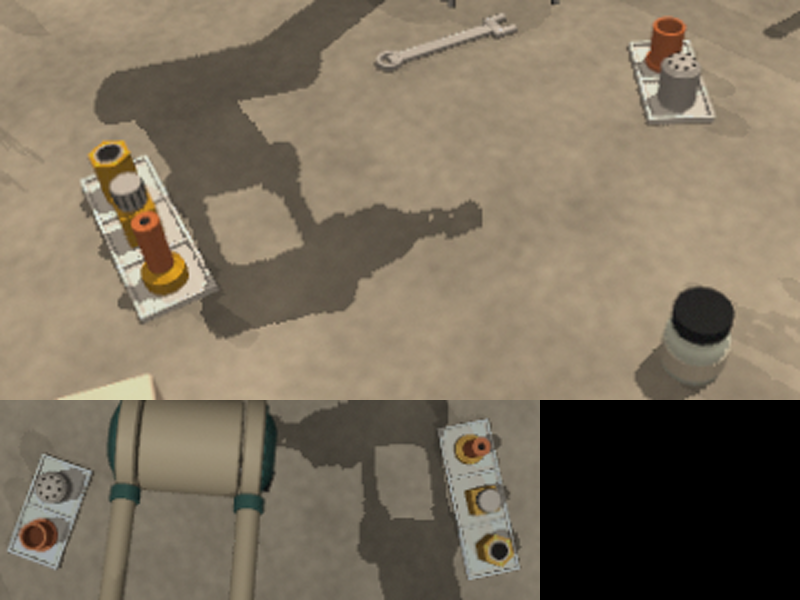

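All five parts stand upright in their trays (nozzle, valve, nut; head and collar) and the jar is where it was. A quick numeric check before handing in.

```bash
python3 - <<'E'
from h import *
d=np.load('pics/top2.npz')
for n,uv,z,c,t in [('nozzle',(482,446),.081,(.4768,-.3235),11.8),('valve',(489,499),.069,(.4768,-.3235),11.8),('nut',(497,551),.055,(.4768,-.3235),11.8),('head',(52,487),.059,(.4467,.2712),-18),('collar',(39,535),.055,(.4467,.2712),-18)]:
    p=cast(d,np.array(uv)/2+[149.8,9.8],z)[0,:2]-c; t=np.radians(t)
    print(n,(np.array([[np.cos(t),np.sin(t)],[-np.sin(t),np.cos(t)]])@p*1000).round(1))
E
```

```text
nozzle [70.5 -0.3]
valve [0.  1.8]
nut [-70.5   1.7]
head [36.1 -2.5]
collar [-29.6  -7.3]
```

```bash
python3 -c "
from rig import sign_off
print(sign_off())"
```

```text
the job is handed in; nothing more can be done
None
```

Both kits are made up and the job is handed in. In the last pictures all five parts stood upright in the right trays, each within about 8 mm of its compartment's centre, and the flux jar stood where it was; the result of the judging was not shown.

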